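# Carry a swinging tube rack to the cooler

### The job

The cultures are ready to be chilled: take the tube rack by the handle of its bail, lift it off the sloping stand and carry it to the bench cooler without touching the bench with it or disturbing anything else. The rack swings freely on its bail once it comes off the slope, so steady it until it hangs level and still, centred close above the cooler's recess, and keep it so for three seconds. Only then lower it gently into the recess so that it sits flat, let go and draw back.

Things in the scene. Friction and masses are not known exactly. Their poses are not given: they have to be found in the camera images.
- rack: Bright sheet-metal tube rack, 250 mm long (its y), 80 mm wide (x), 72 mm high, with 26 capped glass tubes in it, caps' tops 110 mm above its underside. Origin: centre of its underside; z up. It starts on the stand, +y end raised, sloping 0.33 rad. Nominal mass with tubes 0.74 kg, true mass up to a fifth off. It swings about its own x axis on the bail's pivots; at rest it hangs level.
- bail_pivot (a point): Middle of the pivot line (along the rack's x), at mid-length, 52 mm above the rack's underside; axes as the bail's. Nominal for rack with tubes: centre of mass 14.5 mm below this line, inertia about it 0.0054 kg m2, so it swings as a simple pendulum 0.50 m long, period 1.42 s (true period a few per cent off). Nearly frictionless: a swing left alone lasts over half a minute.
- bail (a joint): Angle of the bail to the rack (rad): 0 square to it, positive when the bail's top leans to the rack's -y end; stops at -0.45 and 0.45. At the start the bail leans on its -0.45 stop, 0.12 rad off vertical towards the raised end. While the bail is held upright, the rack's slope (+y end up positive) is minus this angle.
- bail_grip (a point): Centre of the bail's handle: black flat-sided sleeve, 64 mm long (along rack x), 14 mm thick (along the rack's length), 22 mm high, 132 mm from the pivot line (184 mm above the rack's underside when square). z: up along the bail, x: along the sleeve. Bail of 6 mm rod, legs 94 mm apart outside the rack. Grasp across the 14 mm, fingers closing along the rack's length: that keeps the bail in line.
- stand: Fixed sloping stand of steel sheet, base 110 x 200 mm. The rack's lower end lies in a shallow trough with a heel and low side lips; a 10 mm crossbar, top about 68 mm high, carries it just beyond its middle; its raised half overhangs freely. Origin: on the bench below the middle of the rack's underside; +y is uphill.
- cooler: Fixed white bench cooler, 330 mm long (its y), 150 mm wide (x), 65 mm high, with an open rectangular recess lined with bright metal in its top, 282 mm by 104 mm and 29 mm deep, in the middle; the rack goes in lengthwise, either way round. Origin: centre of its underside, on the bench.
- recess (a point): Centre of the floor of the cooler's recess, 36 mm above the bench; axes as the cooler's, the recess is 282 mm along y.
- table: The white lab bench itself; its top is at height 0.
- bottle: Bystander: glass bottle with a blue cap, diameter 64 mm, 125 mm high. Origin: centre of its underside.
- tip_box: Bystander: blue pipette-tip box with a clear lid, 85 x 120 x 79 mm. Origin: centre of its underside.
- dishes: Bystander: stack of three petri dishes, diameter 94 mm, 45 mm high. Origin: centre of its underside.
- burner: Bystander: small blue gas burner with a brass tube, diameter 90 mm, 172 mm high. Origin: centre of its underside.

How it is judged:
By the outcome, as a careful person would: the job done as asked, in the order asked, and still so for the second after the job is handed in, with the robot touching nothing.
It also fails if it takes over 54 s, if anything falls off the work surface, if the arm or the gripper's body presses on something with over 40 N, if the wrist force passes 120 N, or if a joint passes its speed limit or range.

### The arm

A 7-joint arm with a two-finger parallel gripper is mounted at the origin on the work surface. World frame = base frame: x ahead of the robot, y to its left, z up, the work surface at z = 0. Lengths are in mm, angles in rad, forces in N, time in s.
With the tool pointing down it reaches from about 425 to 875 mm from the base axis. Payload 8.4 kg.
Tool frame: the origin (TCP) lies on the centre line of the jaws, within the pads' length; the fingertips stand 11 mm ahead of it and the grasp point (between the pads) lies 8 mm behind it; z points along the fingers, y is the line along which they close (so a half turn about z gives the same grasp; the last joint's range is limited). The gripper opens to 85 mm and grips with 20 to 120 N. Pads are 22 mm wide; open, the fingers measure 114 mm over their backs; the gripper's body (76 mm by 85 mm) begins 54 mm behind the grasp point. The pads swing forward as they close: fully open they stand 13 mm farther back than shut.
Start: joints at [-1.359, 0.333, 0.04, 1.465, -0.013, 1.343, -0.059], TCP at [198.785, 618.829, 242.308] pointing down, gripper open.
Joint ranges: [-2.58, 2.58], [-0.38, 2.09], [-1.3, 1.39], [0.25, 2.4], [-1.5, 4.64], [0.08, 2.09], [-2.65, 2.65]. Speed limits (rad/s): [2.22, 2.22, 2.79, 2.79, 3.14, 3.14, 3.14].

### API

Orientations are given as [roll, pitch, yaw] about the fixed x, y, z axes, in that order (R = Rz(yaw) Ry(pitch) Rx(roll)).
In Python, from plant import r gives the robot as it stands. The module is installed in compiled form; this text tells all that it offers.
- The arm moves only by the tool jog_arm, never from a script. Its argument "deltas" is a list of rows, each a list of 7 numbers: the shift along the tool's x, y, z normalised to -1 to 1, where 1 is 0.4 m, then the turn, a rotation vector about the tool's x, y, z normalised to -1 to 1, where 1 is 60 degrees, then the opening, from -1 (shut) to 1 (fully open). A call has 1 to 8 rows; each row is the pose to reach, as a shift and turn from the pose commanded when the call began, along the tool's axes at that moment; what a row does not reach only later rows make up. A row lasts 1/10 s, in which the tool goes at most 50 mm and 8.59 degrees, less where a joint would pass 70% of its speed; a pose out of reach is approached as far as the arm can. A call with a number of a shift or a turn outside -1 to 1 is refused whole. A call with a gripper value outside its range is refused whole. The fingers move at their own pace and stop on an object; the grip force is fixed at half the most. Time passes only in rows, so rows that repeat a pose let the fingers close. It gives the time, the measured TCP pose, the force, the opening and the grip force at its end, in the units of the state.
- r.state(): the state, without advancing time (a new reading comes with each control period).
- r.camera(name): name is "side" or "top"; returns a dict with "img" (384x512x3 uint8, red, green, blue), "vfov" (degrees; the focal length in pixels is half the picture's height over the tangent of half this angle, whatever the lens; pixels are square), "cx", "cy" (the principal point, pixels), "world_to_cam" (4x4, takes a point from world to camera coordinates). Camera axes: x right, y down, z forward; pixel columns grow to the right and rows downward; lengths in mm; the calibration is good to about 2 mm. A picture is of the moment at which its call begins. There is no depth.
- r.finish_job(): hands the job in; it is judged then, once.
The state is a dict: "t": time; "joints": joint angles; "joint_vel": joint speeds; "joint_efforts": joint torques, N m; "position": TCP position; "ee_rot": TCP orientation; "force": force on the tool from outside, world axes, zero at the start; "torque": the same for the moment, N m; "width": opening from 0.0 (shut) to 1.0 (fully open); "gripper_force": force on a finger pad.
Only numpy, scipy, OpenCV 4.12 (cv2) and the standard library are available. Lean on these libraries where they do the work, as an engineer would, in place of code of your own. Each camera call takes 0.05 s, during which the arm holds its last target. There are 200 camera calls.

## Working session

There is one attempt and no reset: what is moved stays moved. The work goes in short steps, Python scripts to look and compute and a tool call to move; the robot and the scene stay as the last step left them, time stands still between calls to the robot, and variables do not carry over. Pictures are saved under pics/ and viewed, at most 10 in all, crops included, and the job is handed in when it is done.

Besides the shell and the picture viewer there is one more tool, called as a command line: name --pt "numbers of a row" for each row, then --argument value for the rest. jog_arm: Moves the arm, as the interface text tells. Its arguments: {"type":"object","properties":{"deltas":{"type":"array","items":{"type":"array","items":{"type":"number","minimum":-1,"maximum":1}}}},"required":["deltas"]}

```bash
mkdir -p pics; python3 - <<'E'
from plant import r
import cv2
s=r.state();print(s)
for n in("side","top"):
    c=r.camera(n);cv2.imwrite(f"pics/{n}0.png",cv2.resize(c["img"][:,:,::-1],(768,576),interpolation=cv2.INTER_CUBIC))
    cv2.imwrite(f"pics/{n}0_raw.png",c["img"][:,:,::-1])
    print(n,c["vfov"],c["cx"],c["cy"],c["world_to_cam"].round(3).tolist())
E
```

```text
{'t': 0.0, 'joints': array([-1.35920153,  0.33386104,  0.03985226,  1.46624598, -0.01338328,
        1.34330153, -0.05851758]), 'joint_vel': array([-0.00045286,  0.00072029,  0.00017307,  0.00181941, -0.00013627,
        0.00088283,  0.00037956]), 'joint_efforts': array([-5.44255840e-06, -6.58562779e+01,  1.36512525e+00, -4.05549324e+01,
        1.67759164e-02,  1.30955328e-02,  6.53673979e-06]), 'position': array([198.66764601, 618.44656071, 241.46556224]), 'ee_rot': array([-3.14004644e+00,  1.13122153e-04,  2.83078761e+00]), 'force': array([ 0.70006934, -0.10685143,  0.15972188]), 'torque': array([-0.01846387, -0.00532727,  0.02988697]), 'gripper_force': 0.0, 'width': 0.9993491357017472}
side 50.02018682437967 256.50990036698437 190.6934288438807 [[0.826, -0.563, 0.003, -529.957], [-0.412, -0.609, -0.678, 362.181], [0.384, 0.559, -0.735, 778.576], [0.0, 0.0, 0.0, 1.0]]
top 42.63575100213396 251.39510381997954 192.88196048604416 [[-0.022, -1.0, 0.01, -33.784], [-0.997, 0.021, -0.076, 633.924], [0.075, -0.012, -0.997, 1359.199], [0.0, 0.0, 0.0, 1.0]]
```

View pics/side0.png

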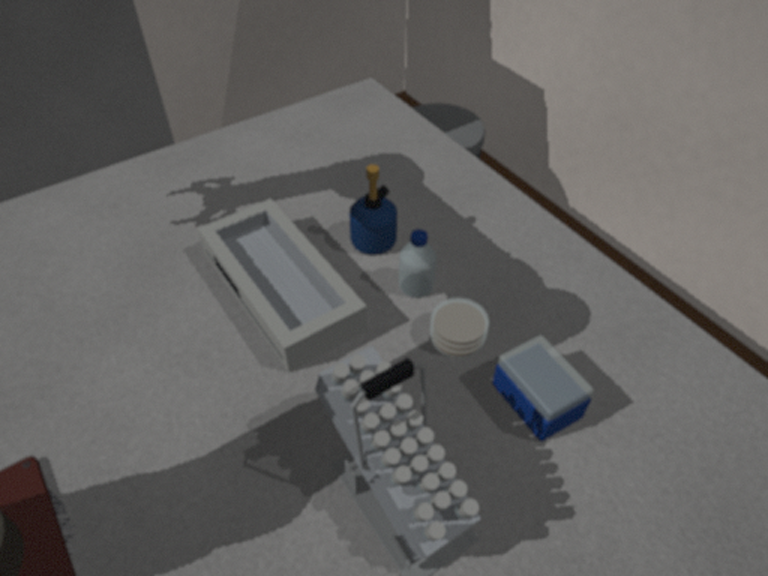

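View pics/top0.png

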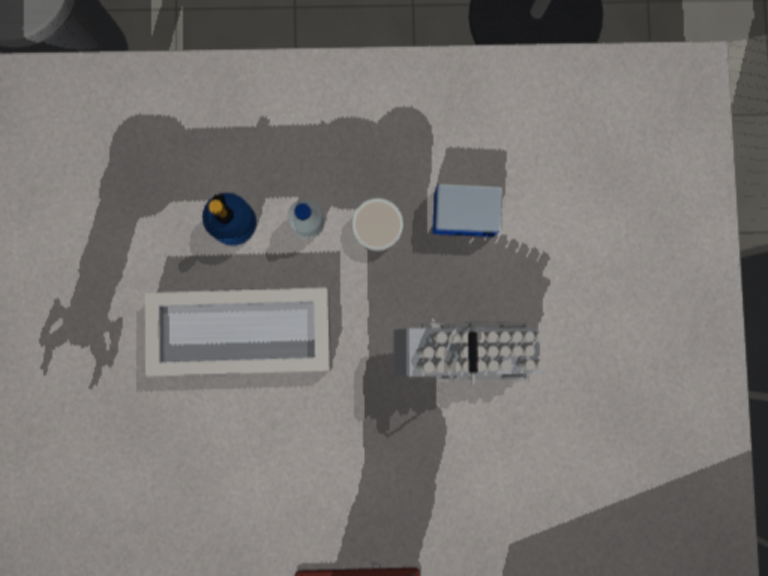

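The side view shows the rack at centre-bottom, with its black handle at (388,379) and the cooler at upper left. In the top view the handle is at (473,352) and the cooler spans (145–328, 289–376). The bystanders lie in a row above the cooler and rack.

```bash
cat > h.py <<'E'
import numpy as np,cv2
def ray(c,u,v):
    f=192/np.tan(np.radians(c["vfov"]/2));M=np.array(c["world_to_cam"])
    R,t=M[:3,:3],M[:3,3]; d=R.T@np.array([(u-c["cx"])/f,(v-c["cy"])/f,1.]); return -R.T@t,d/np.linalg.norm(d)
def plane(c,u,v,z):
    o,d=ray(c,u,v); return o+d*(z-o[2])/d[2]
def tri(c1,p1,c2,p2):
    (a,d),(b,e)=ray(c1,*p1),ray(c2,*p2)
    s=np.linalg.lstsq(np.c_[d,-e],b-a,rcond=None)[0]; p,q=a+d*s[0],b+e*s[1]; return (p+q)/2,np.linalg.norm(p-q)
def proj(c,P):
    f=192/np.tan(np.radians(c["vfov"]/2));M=np.array(c["world_to_cam"]);q=M[:3,:3]@P+M[:3,3];return q[0]/q[2]*f+c["cx"],q[1]/q[2]*f+c["cy"]
def blob(m,box):
    x0,y0,x1,y1=box;k=np.zeros(m.shape,np.uint8);k[y0:y1,x0:x1]=m[y0:y1,x0:x1]
    n,l,s,ce=cv2.connectedComponentsWithStats(k);i=1+s[1:,4].argmax();pts=np.argwhere(l==i)[:,::-1].astype(np.float32)
    return ce[i],s[i,4],cv2.minAreaRect(pts),pts
E
python3 - <<'E'
from plant import r
from h import *
T=r.camera("top");S=r.camera("side")
dk=lambda c:(c["img"].max(2)<45).astype(np.uint8)
ct,n1,rt,pt=blob(dk(T),(295,205,335,265)); cs,n2,rs,ps=blob(dk(S),(225,230,290,275))
print("handle",ct,n1,rt,cs,n2,rs); print(tri(T,ct,S,cs))
# handle ends
def ends(p):
    m=p.mean(0);w,V=np.linalg.eigh(np.cov((p-m).T));a=(p-m)@V[:,1];return m+V[:,1]*a.min(),m+V[:,1]*a.max()
et,es=ends(pt),ends(ps);print(et,es)
for a in et:
    for b in es: print(tri(T,a,S,b))
g=T["img"].astype(int)
print("cooler px",g[240,103],g[240,90],g[215,140],g[215,155])
m=((g.min(2)>150)).astype(np.uint8)
c,n,rc,p=blob(m,(88,185,228,258));print(n,rc)
b=cv2.boxPoints(rc);P=np.array([plane(T,*q,65) for q in b]);print(P.round(1),P.mean(0),np.linalg.norm(np.diff(P,axis=0),axis=1))
# enlarged crop pics
cr=lambda c,x0,y0,x1,y1,k:cv2.resize(c["img"][y0:y1,x0:x1,::-1],None,fx=k,fy=k,interpolation=cv2.INTER_CUBIC)
cv2.imwrite("pics/cr1.png",np.hstack([cr(S,200,220,330,380,3),cv2.resize(cr(T,260,205,370,265,3),(400,480*1)) if 0 else cv2.copyMakeBorder(cr(T,262,205,370,262,3),0,480-171,0,0,cv2.BORDER_CONSTANT)]))
E
```

```text
handle [314.90977444 234.36842105] 133 ((314.5, 234.0), (26.0, 5.0), 90.0) [258.73205742 252.24880383] 418 ((258.8912048339844, 252.31346130371094), (11.948938369750977, 37.50239181518555), 59.74356460571289)
(array([ 514.90980968, -191.86825739,  241.04053019]), np.float64(1.3377460067589684))
(array([314.74800176, 220.99095531]), array([315.06278135, 247.02342447])) (array([274.95538076, 242.60763035]), array([242.68412249, 261.78575757]))
(array([ 547.04516124, -192.47140687,  244.01899264]), np.float64(0.27198060286001013))
(array([ 520.55466242, -184.83132734,  207.61912898]), np.float64(59.37116634880804))
(array([ 508.14869866, -200.52010322,  283.2671254 ]), np.float64(50.867652000359456))
(array([ 484.25006795, -191.26997787,  238.00760653]), np.float64(3.306962093944625))
cooler px [160 157 151] [141 137 133] [156 157 161] [155 157 161]
2068 ((157.33163452148438, 220.9444580078125), (53.58146667480469, 120.2478256225586), 88.26429748535156)
[[630.3 374.6  65. ]
 [633.4  48.   65. ]
 [488.1  46.   65. ]
 [485.4 370.   65. ]] [559.30208634 209.66396007  65.        ] [326.58687382 145.35818963 323.93759759]
```

View pics/cr1.png

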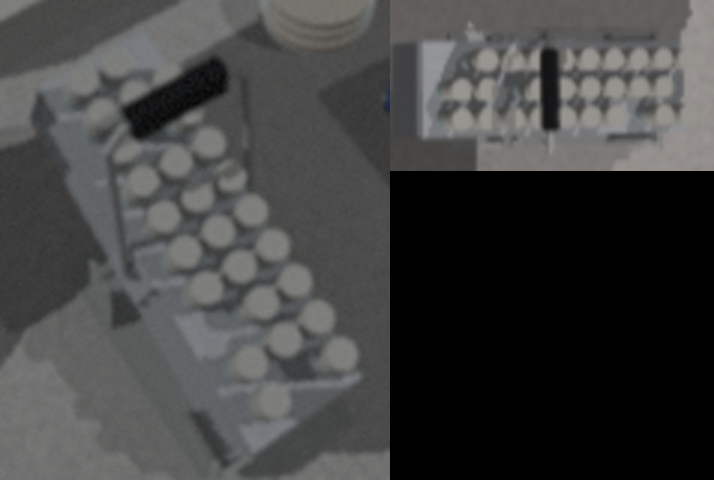

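The crop shows the rack's raised end at world +y (upper-left in the side view, the light end face at left in the top view), with the trough at the −y end. Triangulated, the handle is at (515.6, −192, ~240), 63 mm long and along x, which agrees with the given geometry. The cooler centre is at about (559, 210), with the sizes right to about 3 mm.

jog_arm --pt "-0.03 -0.02 -0.01 0 0 -0.03 1" --pt "-0.1 -0.08 -0.03 0 0 -0.08 1" --pt "-0.2 -0.15 -0.07 0 0 -0.15 1" --pt "-0.3 -0.23 -0.12 0 0 -0.2 1" --pt "-0.4 -0.31 -0.17 0 0 -0.25 1" --pt "-0.5 -0.39 -0.22 0 0 -0.28 1" --pt "-0.6 -0.46 -0.25 0 0 -0.297 1" --pt "-0.7 -0.54 -0.25 0 0 -0.297 1"

```text
t: 1.0
position: [390.8, 340.5, 343.0]
ee_rot: [3.139, 0.002, -3.14]
force: [0.6, 0.6, -0.2]
width: 1.0
gripper_force: 0.0
```

jog_arm --pt "-0.03 -0.11 0 0 0 0 1" --pt "-0.06 -0.22 0 0 0 0 1" --pt "-0.1 -0.33 0 0 0 0 1" --pt "-0.13 -0.45 0 0 0 0 1" --pt "-0.16 -0.56 0 0 0 0 1" --pt "-0.2 -0.68 0 0 0 0 1" --pt "-0.23 -0.79 0 0 0 0 1" --pt "-0.26 -0.9 0 0 0 0 1"

```text
t: 1.8
position: [493.7, -20.4, 341.3]
ee_rot: [3.141, 0.0, 3.142]
force: [0.4, 0.9, -0.4]
width: 1.001
gripper_force: 0.0
```

jog_arm --pt "-0.01 -0.1 0.02 0.02 0 0 1" --pt "-0.02 -0.19 0.04 0.05 0 0 1" --pt "-0.025 -0.27 0.06 0.08 0 0 1" --pt "-0.03 -0.33 0.08 0.1 0 0 1" --pt "-0.031 -0.37 0.1 0.115 0 0 1" --pt "-0.031 -0.38 0.102 0.115 0 0 1" --pt "-0.031 -0.38 0.102 0.115 0 0 1" --pt "-0.031 -0.38 0.102 0.115 0 0 1"

```text
t: 2.6
position: [506.5, -169.1, 300.7]
ee_rot: [-3.022, 0.0, -3.14]
force: [-0.2, 0.2, -0.2]
width: 1.0
gripper_force: 0.0
```

```bash
python3 - <<'E'
from plant import r
from h import *
s=r.state();print(s["position"],s["ee_rot"],s["joints"].round(2))
T=r.camera("top");S=r.camera("side")
cr=lambda c,x0,y0,x1,y1,k:cv2.resize(c["img"][y0:y1,x0:x1,::-1],None,fx=k,fy=k,interpolation=cv2.INTER_CUBIC)
a=cr(S,190,150,320,350,3);b=cr(T,232,170,362,290,3)
cv2.imwrite("pics/cr2.png",np.hstack([a,cv2.copyMakeBorder(b,0,600-360,0,0,cv2.BORDER_CONSTANT)]))
E
```

```text
[ 506.45823384 -169.07958916  300.69038101] [-3.02186124e+00  4.03675371e-04 -3.14023134e+00] [-0.56  0.03  0.75  1.72  0.1   1.38  1.74]
```

View pics/cr2.png

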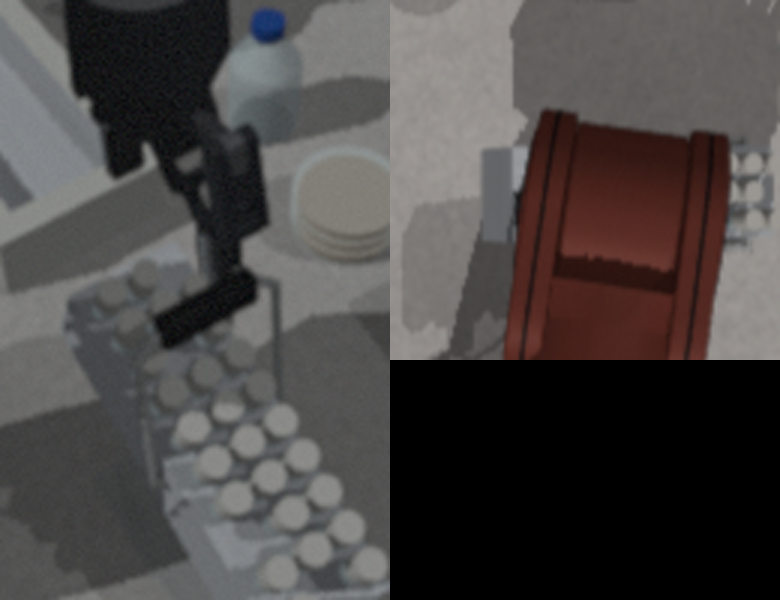

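The side crop shows the open fingers above the handle. The pose stopped about 9 mm short in x and 15 mm in y, because rows were speed-limited. I'll correct that sideways first, then descend along the bail.

jog_arm --pt "-0.012 -0.02 0 0 0 0 1" --pt "-0.023 -0.0385 0.02 0 0 0 1" --pt "-0.023 -0.0385 0.06 0 0 0 1" --pt "-0.023 -0.0385 0.1 0 0 0 1" --pt "-0.023 -0.0385 0.14 0 0 0 1" --pt "-0.023 -0.0385 0.165 0 0 0 1" --pt "-0.023 -0.0385 0.178 0 0 0 1" --pt "-0.023 -0.0385 0.178 0 0 0 1"

```text
t: 3.5
position: [515.2, -194.3, 231.1]
ee_rot: [-3.021, -0.001, 3.141]
force: [-1.0, 0.1, -0.4]
width: 0.994
gripper_force: 0.0
```

```bash
python3 - <<'E'
from plant import r
from h import *
s=r.state();print(s["position"],s["ee_rot"],s["force"])
S=r.camera("side")
cr=lambda c,x0,y0,x1,y1,k:cv2.resize(c["img"][y0:y1,x0:x1,::-1],None,fx=k,fy=k,interpolation=cv2.INTER_CUBIC)
cv2.imwrite("pics/cr3.png",cr(S,200,190,320,320,4))
E
```

```text
[ 515.1798523  -194.33910416  231.07761534] [-3.02081137e+00 -9.24531668e-04  3.14138847e+00] [-1.01425578  0.10513123 -0.41905653]
```

View pics/cr3.png

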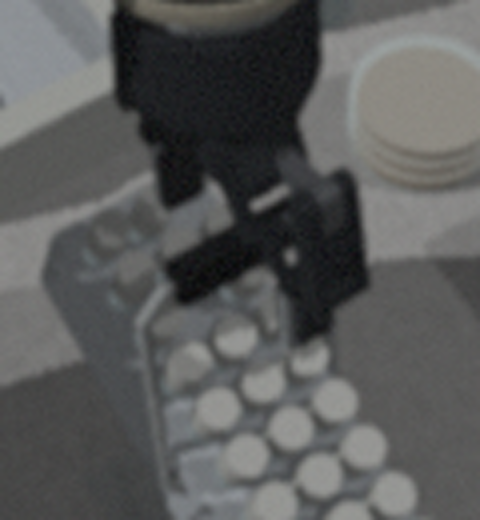

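The handle sits between the two fingers in this crop, around (230,250), so I'll close.

jog_arm --pt "0 0 0 0 0 0 -1" --pt "0 0 0 0 0 0 -1" --pt "0 0 0 0 0 0 -1" --pt "0 0 0 0 0 0 -1" --pt "0 0 0 0 0 0 -1" --pt "0 0 0 0 0 0 -1" --pt "0 0 0 0 0 0 -1" --pt "0 0 0 0 0 0 -1"

```text
t: 4.35
position: [515.4, -194.4, 231.8]
ee_rot: [-3.021, 0.0, 3.141]
force: [-0.3, -2.0, 2.5]
width: 0.153
gripper_force: 59.4
```

```bash
python3 - <<'E'
from plant import r
s=r.state();print(s)
E
```

```text
{'t': 4.35, 'joints': array([-0.50692738,  0.1224031 ,  0.77928948,  1.78985373,  0.03231847,
        1.2322582 ,  1.82763787]), 'joint_vel': array([-4.16848792e-04,  3.48894318e-04, -9.72311396e-04, -5.17656036e-04,
       -7.09578530e-05, -6.28827030e-04,  5.95537768e-04]), 'joint_efforts': array([-9.45235938e-01, -3.39518809e+01,  2.73001246e+00, -3.84251797e+01,
       -2.50530476e-02, -1.21177495e-01,  6.48924856e-05]), 'position': array([ 515.40386997, -194.39089515,  231.79445652]), 'ee_rot': array([-3.02079327e+00,  3.77299368e-04,  3.14148406e+00]), 'force': array([-0.33762559, -1.99947374,  2.46685499]), 'torque': array([-0.37492176,  0.02672926, -0.00774372]), 'gripper_force': 59.39771354198456, 'width': 0.153120456309845}
```

jog_arm --pt "0 -0.004 0 -0.012 0 0 -1" --pt "0 -0.01 0 -0.032 0 0 -1" --pt "0 -0.018 0.0005 -0.057 0 0 -1" --pt "0 -0.026 0.001 -0.082 0 0 -1" --pt "0 -0.033 0.0015 -0.104 0 0 -1" --pt "0 -0.037 0.002 -0.115 0 0 -1" --pt "0 -0.037 0.002 -0.115 0 0 -1" --pt "0 -0.037 0.002 -0.115 0 0 -1"

```text
t: 5.15
position: [515.5, -208.8, 232.7]
ee_rot: [-3.141, 0.0, -3.141]
force: [-1.6, -0.3, 4.1]
width: 0.16
gripper_force: 59.6
```

```bash
python3 - <<'E'
from plant import r
s=r.state();print(s["position"],s["ee_rot"],s["force"],s["torque"],s["width"])
E
```

```text
[ 515.45452563 -208.80812781  232.65846642] [-3.14117168e+00  1.00703014e-04 -3.14132522e+00] [-1.56079978 -0.30568276  4.12804238] [-0.18256488  0.19688948  0.01123487] 0.15981868697664553
```

jog_arm --pt "0 0.001 -0.001 0 0 0 -1" --pt "0 0.002 -0.0025 0 0 0 -1" --pt "0 0.003 -0.004 0 0 0 -1" --pt "0 0.004 -0.0055 0 0 0 -1" --pt "0 0.005 -0.007 0 0 0 -1" --pt "0 0.006 -0.0085 0 0 0 -1" --pt "0 0.007 -0.0095 0 0 0 -1" --pt "0 0.008 -0.0105 0 0 0 -1"

```text
t: 5.95
position: [515.1, -205.4, 236.5]
ee_rot: [3.141, -0.001, -3.141]
force: [-1.0, -0.1, -6.5]
width: 0.156
gripper_force: 58.4
```

```bash
python3 - <<'E'
from plant import r
from h import *
s=r.state();print(s["position"],s["force"],s["torque"],s["width"])
S=r.camera("side");cv2.imwrite("pics/s4.png",S["img"][:,:,::-1])
E
```

```text
[ 515.13599173 -205.43680257  236.54537202] [-1.02294423 -0.09927637 -6.52381634] [ 0.05980886 -0.01824586 -0.01158436] 0.15618418851299512
```

jog_arm --pt "0 0.001 -0.001 0 0 0 -1" --pt "0 0.002 -0.002 0 0 0 -1" --pt "0 0.003 -0.003 0 0 0 -1" --pt "0 0.004 -0.004 0 0 0 -1" --pt "0 0.005 -0.005 0 0 0 -1" --pt "0 0.005 -0.006 0 0 0 -1" --pt "0 0.005 -0.007 0 0 0 -1" --pt "0 0.005 -0.008 0 0 0 -1"

```text
t: 6.8
position: [515.3, -203.7, 240.0]
ee_rot: [-3.142, -0.0, -3.141]
force: [0.9, -0.6, -7.2]
width: 0.158
gripper_force: 58.3
```

```bash
python3 - <<'E'
from plant import r
from h import *
s=r.state();print(s["position"],s["force"],s["torque"],s["width"])
S=r.camera("side");cv2.imwrite("pics/s5.png",S["img"][:,:,::-1])
a=cv2.imread("pics/s4.png")
cr=lambda i:cv2.resize(i[210:380,195:325],None,fx=3,fy=3,interpolation=cv2.INTER_CUBIC)
cv2.imwrite("pics/cr5.png",np.hstack([cr(a),cr(S["img"][:,:,::-1])]))
E
```

```text
[ 515.32385407 -203.65662679  239.96713131] [ 0.90695906 -0.60339547 -7.15062746] [-0.01441641 -0.03238992 -0.04902249] 0.15775512290041685
```

View pics/cr5.png

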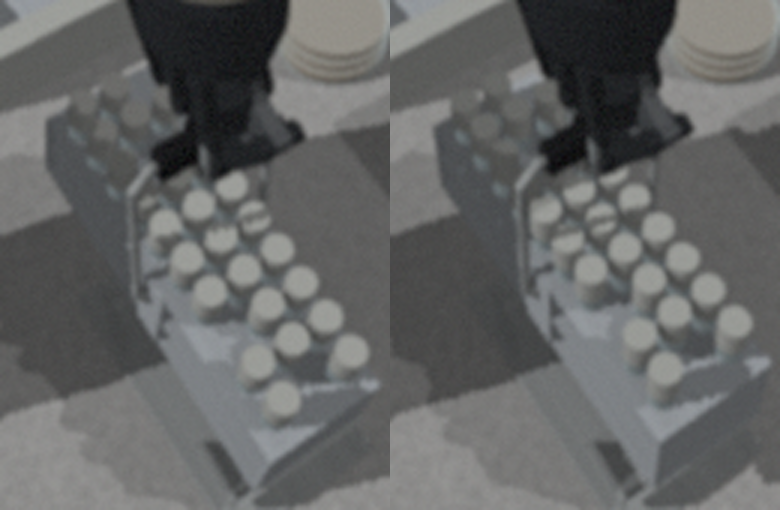

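The crop pair shows the rack levelling smoothly on the crossbar, with its near end rising. I'll keep the lift slow.

jog_arm --pt "0 0 -0.001 0 0 0 -1" --pt "0 0 -0.002 0 0 0 -1" --pt "0 0 -0.003 0 0 0 -1" --pt "0 0 -0.004 0 0 0 -1" --pt "0 0 -0.005 0 0 0 -1" --pt "0 0 -0.006 0 0 0 -1" --pt "0 0 -0.007 0 0 0 -1" --pt "0 0 -0.008 0 0 0 -1"

```text
t: 7.65
position: [515.3, -203.7, 243.2]
ee_rot: [-3.142, -0.0, -3.141]
force: [0.0, -1.5, -7.3]
width: 0.153
gripper_force: 58.3
```

```bash
cat >> h.py <<'E'
def yz(c,u,v,x):
    o,d=ray(c,u,v);p=o+d*(x-o[0])/d[0];return p[1:]
E
python3 - <<'E'
from plant import r
from h import *
s=r.state();print(s["position"],s["force"],s["torque"],s["width"])
S=r.camera("side");cv2.imwrite("pics/s6.png",S["img"][:,:,::-1])
a=yz(S,283.7,357.3,475);b=yz(S,211.7,251.7,475);print(a,b,np.arctan2(b[1]-a[1],b[0]-a[0]))
print(proj(S,np.array([475,-320,130.])),proj(S,np.array([475,-80,130.])),proj(S,np.array([475,-320,60.])))
cv2.imwrite("pics/cr6.png",cv2.resize(S["img"][210:380,195:325,::-1],None,fx=3.5,fy=3.5,interpolation=cv2.INTER_CUBIC))
E
```

```text
[ 515.32833658 -203.66457978  243.18243617] [ 1.04433577e-04 -1.45055823e+00 -7.31827192e+00] [-0.01534173 -0.06203997  0.03252574] 0.1526305119805394
[-323.92588919  126.09360841] [-88.12289448 149.32926168] 0.09822132983894644
(np.float64(282.4092995674433), np.float64(354.4438869467442)) (np.float64(210.3976200759853), np.float64(254.3977919248975)) (np.float64(280.47329071168076), np.float64(369.4905443226505))
```

View pics/cr6.png

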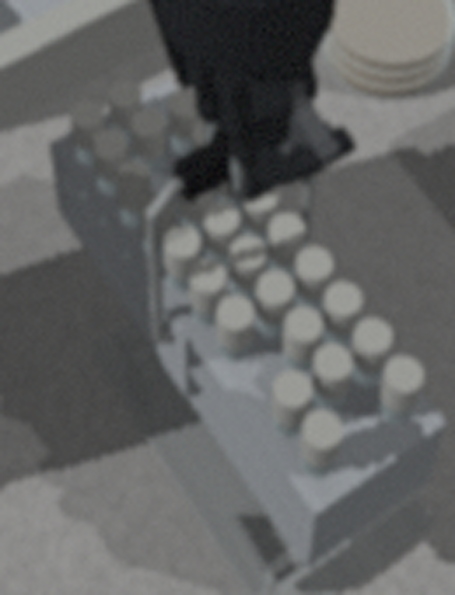

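The rack is nearly level and about to leave the bar, with its near corner at about (312,515) in this crop. Next I'll lift it clear.

jog_arm --pt "0 0 -0.001 0 0 0 -1" --pt "0 0 -0.0025 0 0 0 -1" --pt "0 0 -0.005 0 0 0 -1" --pt "0 0 -0.01 0 0 0 -1" --pt "0 0 -0.0175 0 0 0 -1" --pt "0 0 -0.0275 0 0 0 -1" --pt "0 0 -0.039 0 0 0 -1" --pt "0 0 -0.05 0 0 0 -1"

```text
t: 8.5
position: [515.4, -203.7, 263.7]
ee_rot: [-3.142, 0.0, -3.141]
force: [-0.5, -0.8, -6.9]
width: 0.152
gripper_force: 58.3
```

jog_arm --pt "0 0 -0.011 0 0 0 -1" --pt "0 0 -0.0225 0 0 0 -1" --pt "0 0 -0.0325 0 0 0 -1" --pt "0 0 -0.04 0 0 0 -1" --pt "0 0 -0.045 0 0 0 -1" --pt "0 0 -0.048 0 0 0 -1" --pt "0 0 -0.05 0 0 0 -1" --pt "0 0 -0.05 0 0 0 -1"

```text
t: 9.3
position: [515.3, -203.6, 283.1]
ee_rot: [-3.142, -0.0, -3.141]
force: [0.1, 0.1, -6.8]
width: 0.157
gripper_force: 58.3
```

```bash
python3 - <<'E'
from plant import r
from h import *
s=r.state();print(s["position"],s["ee_rot"],s["force"])
F=[];t=[]
for i in range(30):
    t.append(r.state()["t"]);F.append(r.camera("side"))
I=np.array([f["img"] for f in F]);np.save("sw0.npy",I);np.save("t0.npy",t)
S=F[0];p=s["position"];print([proj(S,np.array([475,p[1]+o,p[2]-104.])) for o in(-125,125)])
g=I.astype(np.float32).mean(3)
for nm,(x0,y0,x1,y1) in dict(near=(255,300,320,370)).items():
    sh=[cv2.phaseCorrelate(g[0][y0:y1,x0:x1],k[y0:y1,x0:x1],cv2.createHanningWindow((x1-x0,y1-y0),cv2.CV_32F))[0] for k in g]
    print(nm,np.round(sh,2).tolist())
print(t[0],t[-1]);cv2.imwrite("pics/s7.png",I[0][:,:,::-1])
E
```

```text
[ 515.34072084 -203.62219114  283.11744878] [-3.14154974e+00 -5.55484096e-05 -3.14141180e+00] [ 0.13114146  0.14733997 -6.78437354]
[(np.float64(287.25079923992473), np.float64(346.94384949160155)), (np.float64(208.00142466484965), np.float64(239.37358959331135))]
near [[0.0, 0.0], [-0.02, -0.1], [-0.1, -0.05], [-0.12, -0.26], [-0.06, -0.23], [-0.17, -0.05], [0.03, -0.13], [-0.12, -0.0], [-0.04, 0.27], [0.17, 0.28], [0.13, 0.44], [0.21, 0.64], [0.29, 0.62], [0.15, 1.02], [0.38, 1.05], [0.35, 1.12], [0.38, 1.24], [0.33, 1.34], [0.34, 1.15], [0.35, 1.19], [0.33, 1.03], [0.29, 0.94], [0.29, 0.92], [0.25, 0.63], [0.2, 0.67], [0.15, 0.44], [0.11, 0.26], [0.12, 0.12], [-0.03, 0.02], [0.07, -0.04]]
9.3 10.75
```

```bash
python3 - <<'E'
from h import *
# recess from saved raw (top) : rim is warm (R>B), lining bluish
im=cv2.imread("pics/top0_raw.png").astype(int)
M=np.array([[-0.022,-1,.01,-33.784],[-.997,.021,-.076,633.924],[.075,-.012,-.997,1359.199],[0,0,0,1]])
M[:3,:3]=np.linalg.svd(M[:3,:3])[0]@np.linalg.svd(M[:3,:3])[2]
T=dict(vfov=42.63575,cx=251.395,cy=192.882,world_to_cam=M)
b=cv2.GaussianBlur(im.astype(np.float32),(3,3),0);L=b.mean(2)
for n,y in(("row",205),("row",235)): print(y,[(x,int(L[y,x]),int(b[y,x,2]-b[y,x,0])) for x in list(range(92,114))+list(range(204,224))])
for x in(130,180): print(x,[(y,int(L[y,x]),int(b[y,x,2]-b[y,x,0])) for y in list(range(188,210))+list(range(236,256))])
# fit swing
t=np.load("t0.npy");g=np.load("sw0.npy").astype(np.float32).mean(3)
v=np.array([cv2.phaseCorrelate(g[0][300:370,255:320],k[300:370,255:320],cv2.createHanningWindow((65,70),cv2.CV_32F))[0][1] for k in g])
from scipy.optimize import curve_fit
print(curve_fit(lambda t,A,w,p,c:A*np.cos(w*(t-10.8)+p)+c,t,v,[-.7,4.5,0,.5])[0])
# travel profile
dt=.1;sub=100;tt=np.arange(0,3.3,dt/sub)
a=np.select([tt<1.05,tt<1.75,tt<2.45,tt<3.15],[1,0,-1,-.5],0);s=np.cumsum(np.cumsum(a));s/=s[-1];print(1/ (np.cumsum(np.cumsum(a))[-1]*(dt/sub)**2))
f=np.r_[0,s[sub-1::sub]]
for k in range(0,len(f)-1,8):
    print([(round(-44*(q-f[k])/400,4),round(413*(q-f[k])/400,4)) for q in f[k+1:k+9]])
E
```

```text
205 [(92, 138, 6), (93, 136, 6), (94, 131, 6), (95, 129, 7), (96, 136, 7), (97, 148, 9), (98, 154, 9), (99, 155, 9), (100, 155, 9), (101, 155, 9), (102, 155, 9), (103, 155, 9), (104, 153, 7), (105, 137, 4), (106, 106, 0), (107, 82, -1), (108, 78, -2), (109, 86, -2), (110, 93, -3), (111, 107, -3), (112, 126, -4), (113, 135, -4), (204, 139, -5), (205, 137, -5), (206, 136, -5), (207, 137, -4), (208, 141, -3), (209, 149, 1), (210, 157, 5), (211, 160, 8), (212, 160, 8), (213, 160, 8), (214, 160, 9), (215, 160, 8), (216, 159, 8), (217, 150, 8), (218, 126, 6), (219, 100, 5), (220, 92, 4), (221, 94, 4), (222, 93, 4), (223, 92, 4)]
235 [(92, 119, 6), (93, 120, 6), (94, 121, 6), (95, 123, 6), (96, 132, 6), (97, 147, 7), (98, 154, 7), (99, 155, 8), (100, 155, 8), (101, 155, 8), (102, 155, 8), (103, 155, 9), (104, 154, 9), (105, 141, 5), (106, 113, 0), (107, 86, -3), (108, 81, -2), (109, 91, -2), (110, 100, -3), (111, 103, -3), (112, 104, -3), (113, 104, -3), (204, 99, -4), (205, 90, -3), (206, 85, -3), (207, 84, -3), (208, 89, -2), (209, 111, 0), (210, 143, 3), (211, 159, 6), (212, 161, 8), (21
[... 2227 characters left out ...]
loat64(0.0571)), (np.float64(-0.0121), np.float64(0.1135)), (np.float64(-0.0176), np.float64(0.1651)), (np.float64(-0.0225), np.float64(0.2113)), (np.float64(-0.0269), np.float64(0.2521)), (np.float64(-0.0306), np.float64(0.2874)), (np.float64(-0.0338), np.float64(0.3173)), (np.float64(-0.0364), np.float64(0.3417))]
[(np.float64(-0.0021), np.float64(0.0194)), (np.float64(-0.0038), np.float64(0.0357)), (np.float64(-0.0052), np.float64(0.0492)), (np.float64(-0.0064), np.float64(0.0601)), (np.float64(-0.0073), np.float64(0.0682)), (np.float64(-0.0078), np.float64(0.0737)), (np.float64(-0.0081), np.float64(0.0764)), (np.float64(-0.0082), np.float64(0.0767))]
[(np.float64(-0.0), np.float64(0.0))]
```

jog_arm --pt "0 0.003 0 0 0 0 -1" --pt "-0.001 0.011 0 0 0 0 -1" --pt "-0.0025 0.0245 0 0 0 0 -1" --pt "-0.0045 0.0435 0 0 0 0 -1" --pt "-0.007 0.068 0 0 0 0 -1" --pt "-0.0105 0.098 0 0 0 0 -1" --pt "-0.014 0.1335 0 0 0 0 -1" --pt "-0.0185 0.174 0 0 0 0 -1"

```text
t: 11.6
position: [522.8, -132.7, 283.2]
ee_rot: [3.142, 0.0, -3.141]
force: [0.3, 0.1, -7.1]
width: 0.153
gripper_force: 58.4
```

jog_arm --pt "-0.005 0.046 0 0 0 0 -1" --pt "-0.0105 0.098 0 0 0 0 -1" --pt "-0.0165 0.1545 0 0 0 0 -1" --pt "-0.0225 0.2115 0 0 0 0 -1" --pt "-0.0285 0.2685 0 0 0 0 -1" --pt "-0.0345 0.3255 0 0 0 0 -1" --pt "-0.041 0.383 0 0 0 0 -1" --pt "-0.047 0.44 0 0 0 0 -1"

```text
t: 12.4
position: [541.3, 44.1, 283.2]
ee_rot: [3.141, 0.0, -3.14]
force: [-0.3, 0.6, -7.2]
width: 0.157
gripper_force: 58.4
```

jog_arm --pt "-0.006 0.057 0 0 0 0 -1" --pt "-0.012 0.1135 0 0 0 0 -1" --pt "-0.0175 0.165 0 0 0 0 -1" --pt "-0.0225 0.2115 0 0 0 0 -1" --pt "-0.027 0.252 0 0 0 0 -1" --pt "-0.0305 0.2875 0 0 0 0 -1" --pt "-0.034 0.3175 0 0 0 0 -1" --pt "-0.0365 0.3415 0 0 0 0 -1"

```text
t: 13.2
position: [556.2, 179.5, 283.0]
ee_rot: [-3.141, -0.0, -3.141]
force: [0.4, -0.2, -8.0]
width: 0.157
gripper_force: 58.4
```

jog_arm --pt "-0.002 0.0195 0 0 0 0 -1" --pt "-0.004 0.0355 0 0 0 -0.002 -1" --pt "-0.005 0.049 0 0 0 -0.004 -1" --pt "-0.0065 0.06 0 0 0 -0.006 -1" --pt "-0.0075 0.068 0 0 0 -0.008 -1" --pt "-0.008 0.0735 0 0 0 -0.0085 -1" --pt "-0.008 0.0765 0 0 0 -0.0085 -1" --pt "-0.008 0.077 0 0 0 -0.0085 -1"

```text
t: 14.0
position: [559.3, 209.3, 283.1]
ee_rot: [-3.142, -0.0, -3.133]
force: [1.0, 0.1, -7.9]
width: 0.159
gripper_force: 58.4
```

```bash
cat > watch.py <<'E'
import sys
from plant import r
from h import *
from scipy.optimize import curve_fit
n=int(sys.argv[1]);tag=sys.argv[2]
s=r.state();p=s["position"];print(p,s["ee_rot"],s["force"],s["width"])
F=[];t=[]
for i in range(n): t.append(r.state()["t"]);F.append(r.camera("side"))
S=F[0];g=np.array([f["img"] for f in F]).astype(np.float32).mean(3)
u,v=proj(S,np.array([p[0]-10,p[1]-125,p[2]-120]));x0,y0=int(u)-28,int(v)-28
w=cv2.createHanningWindow((56,56),cv2.CV_32F);c=lambda k:k[y0:y0+56,x0:x0+56]
ref=c(g.mean(0))
q=np.array([cv2.phaseCorrelate(ref,c(k),w)[0][1] for k in g]);t=np.array(t)
k=proj(S,np.array([p[0]-10,p[1]-125,p[2]-119]))[1]-v   # px per mm
a=q/-k/-125 # slope, + = +y end up  (near end down = v up)
if n>12:
    B=np.c_[np.cos(4.495*(t-t[-1]-.05)),np.sin(4.495*(t-t[-1]-.05)),np.ones(n)];co=np.linalg.lstsq(B,a,rcond=None)[0]
    print("theta now %.4f, rate/w %.4f, off %.4f, amp %.4f, resid %.4f"%(co[0],co[1],co[2],np.hypot(*co[:2]),np.std(a-B@co)),"t",r.state()["t"])
print("px/mm",k,np.round(q,2).tolist())
cv2.imwrite(f"pics/{tag}_raw.png",S["img"][:,:,::-1])
cv2.imwrite(f"pics/{tag}.png",cv2.resize(S["img"][100:270,90:290,::-1],None,fx=3.5,fy=3.5,interpolation=cv2.INTER_CUBIC))
E
python3 watch.py 28 w1
```

```text
[559.27005629 209.34929942 283.12895038] [-3.14153737e+00 -1.62147406e-05 -3.13256828e+00] [ 1.00350941  0.13904574 -7.88049699] 0.15854441182753032
theta now 0.0086, rate/w 0.0054, off -0.0000, amp 0.0102, resid 0.0022 t 15.4
px/mm -0.31404421053721876 [-0.3, -0.36, -0.41, -0.33, -0.36, -0.23, -0.28, -0.2, -0.34, -0.13, 0.02, 0.1, 0.27, 0.39, 0.35, 0.36, 0.4, 0.39, 0.42, 0.34, 0.45, 0.21, -0.06, 0.06, -0.1, -0.29, -0.21, -0.14]
```

View pics/w1.png

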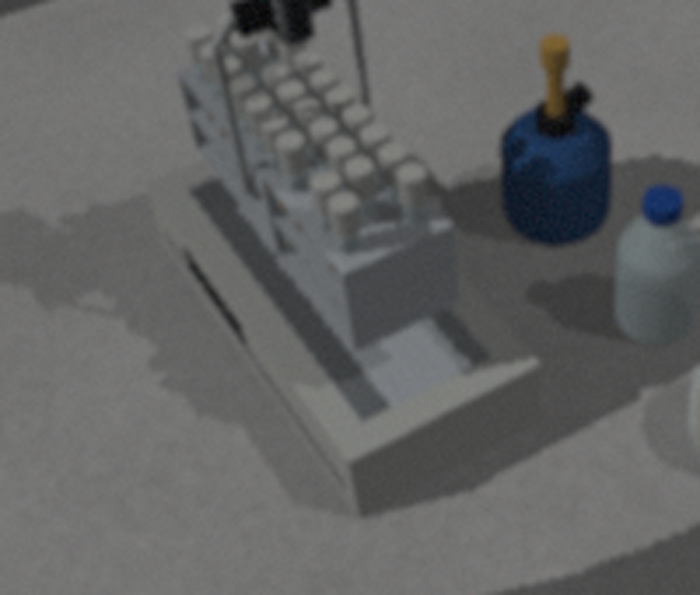

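The rack hangs over the recess, well centred to the eye, with a small swing of about 0.010 rad. I'll damp it with two opposed 3 mm shifts half a period apart, lowering to just above the cooler meanwhile.

jog_arm --pt "0 -0.004 0.001 0 0 0 -1" --pt "0 -0.0075 0.003 0 0 0 -1" --pt "0 -0.0075 0.006 0 0 0 -1" --pt "0 -0.0075 0.01 0 0 0 -1" --pt "0 -0.0075 0.0145 0 0 0 -1" --pt "0 -0.0075 0.0195 0 0 0 -1" --pt "0 -0.0075 0.025 0 0 0 -1" --pt "0 -0.004 0.031 0 0 0 -1"

```text
t: 16.2
position: [559.3, 207.6, 270.5]
ee_rot: [-3.141, -0.0, -3.133]
force: [0.6, -0.8, -7.8]
width: 0.15
gripper_force: 58.4
```

jog_arm --pt "0 0.004 0.006 0 0 0 -1" --pt "0 0.004 0.0115 0 0 0 -1" --pt "0 0.004 0.0165 0 0 0 -1" --pt "0 0.004 0.021 0 0 0 -1" --pt "0 0.004 0.025 0 0 0 -1" --pt "0 0.004 0.028 0 0 0 -1" --pt "0 0.004 0.03 0 0 0 -1" --pt "0 0.004 0.031 0 0 0 -1"

```text
t: 17.0
position: [559.3, 209.4, 258.3]
ee_rot: [-3.142, -0.0, -3.133]
force: [0.1, -0.6, -6.4]
width: 0.157
gripper_force: 58.4
```

```bash
sed -i 's#a=q/-k/-125#a=q/-k/125#' watch.py; python3 watch.py 28 w2
```

```text
[559.25456143 209.3528132  258.29169747] [-3.14153948e+00 -2.42477772e-05 -3.13252675e+00] [ 0.07223306 -0.56520195 -6.43195536] 0.1573948833919381
theta now 0.0045, rate/w -0.0052, off -0.0000, amp 0.0069, resid 0.0021 t 18.4
px/mm -0.3018913853967433 [0.15, 0.07, 0.13, 0.1, -0.01, -0.03, -0.31, -0.29, -0.18, -0.31, -0.21, -0.32, -0.27, -0.2, -0.19, 0.07, -0.06, 0.11, -0.1, 0.15, -0.0, 0.15, 0.24, 0.23, 0.35, 0.24, 0.16, 0.28]
```

jog_arm --pt "0 0 0 0 0 0 -1" --pt "0 0 0 0 0 0 -1" --pt "0 0 0 0 0 0 -1" --pt "0 0 0 0 0 0 -1" --pt "0 -0.001 0 0 0 0 -1" --pt "0 -0.003 0 0 0 0 -1" --pt "0 -0.003 0 0 0 0 -1" --pt "0 -0.003 0 0 0 0 -1"

```text
t: 19.2
position: [559.3, 208.1, 258.4]
ee_rot: [-3.142, 0.0, -3.133]
force: [-0.3, 0.6, -7.4]
width: 0.153
gripper_force: 58.4
```

jog_arm --pt "0 0 0 0 0 0 -1" --pt "0 0 0 0 0 0 -1" --pt "0 0 0 0 0 0 -1" --pt "0 0.001 0 0 0 0 -1" --pt "0 0.003 0 0 0 0 -1" --pt "0 0.003 0 0 0 0 -1"

```text
t: 19.8
position: [559.2, 209.6, 258.3]
ee_rot: [3.142, -0.0, -3.132]
force: [0.3, 0.4, -8.6]
width: 0.156
gripper_force: 58.4
```

```bash
python3 watch.py 32 w3
```

```text
[559.2314481  209.58964583 258.29487304] [ 3.14159123e+00 -5.07545014e-05 -3.13223498e+00] [ 0.33038356  0.41978169 -8.59328932] 0.15633460659683926
theta now 0.0009, rate/w 0.0022, off -0.0002, amp 0.0024, resid 0.0017 t 21.4
px/mm -0.3018992103710616 [-0.23, -0.05, 0.03, 0.03, 0.11, 0.12, 0.1, 0.06, 0.04, 0.06, -0.0, 0.08, 0.09, 0.08, 0.09, -0.01, -0.09, -0.09, 0.02, -0.04, -0.04, -0.07, -0.04, -0.07, -0.05, -0.21, -0.0, -0.13, -0.08, -0.02, -0.08, 0.09]
```

View pics/w3.png

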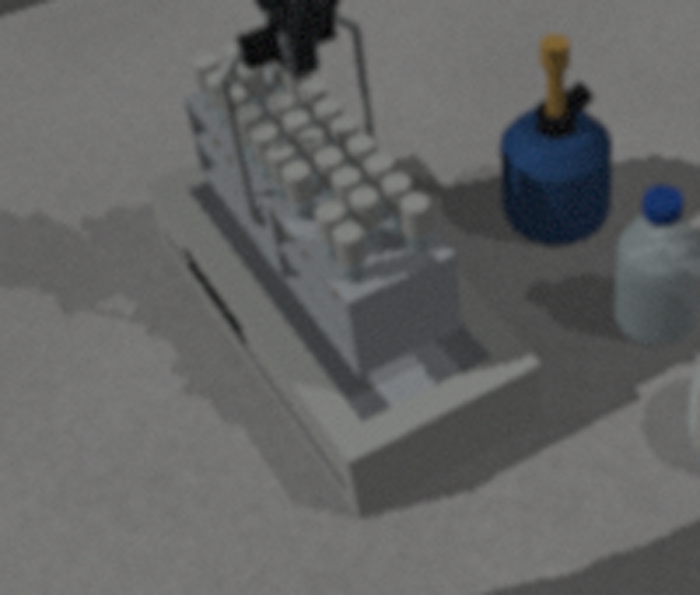

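```bash
python3 - <<'E'
from plant import r
from h import *
S=r.camera("side")
c,s=np.cos(.009),np.sin(.009)
def P(dx,dy,z,o): return np.round(proj(S,np.array([o[0]+c*dx-s*dy,o[1]+s*dx+c*dy,z])),1)
C=(559.3,209.2);K=(559.3,209.6)
print("cooler NL",P(-75,-165,65,C),"seen 190.6 231.4; NR",P(75,-165,65,C),"seen 243.7 202.9")
print("rack bottom NL",P(-40,-125,82,K),"seen 192.9 207.1; top NL",P(-40,-125,154,K),"top NR",P(40,-125,154,K),"bot NR",P(40,-125,82,K))
print("far top NL rack",P(-40,125,154,K),"px/mm z",P(0,0,83,K)-P(0,0,82,K),"x",P(1,0,82,K)-P(0,0,82,K))
E
```

```text
cooler NL [189.7 230.7] seen 190.6 231.4; NR [244.3 202.5] seen 243.7 202.9
rack bottom NL [193.8 208.1] seen 192.9 207.1; top NL [190.3 187.1] top NR [221.1 172.6] bot NR [222.9 193.8]
far top NL rack [143.2 128.3] px/mm z [ 0.  -0.3] x [ 0.4 -0.1]
```

Predicted and seen corners agree to about 1 px, which is about 2.5 mm: rack bottom corner (192.9,207.1) against (193.8,208.1). The rack is centred and nearly still. I'll ease down 6 mm, then hold and measure.

jog_arm --pt "0 0 0.001 0 0 0 -1" --pt "0 0 0.0025 0 0 0 -1" --pt "0 0 0.005 0 0 0 -1" --pt "0 0 0.0075 0 0 0 -1" --pt "0 0 0.01 0 0 0 -1" --pt "0 0 0.0125 0 0 0 -1" --pt "0 0 0.014 0 0 0 -1" --pt "0 0 0.015 0 0 0 -1"

```text
t: 22.25
position: [559.3, 209.4, 252.2]
ee_rot: [-3.142, -0.0, -3.132]
force: [0.3, -0.5, -8.2]
width: 0.156
gripper_force: 58.4
```

jog_arm --pt "0 0 0 0 0 0 -1" --pt "0 0 0 0 0 0 -1" --pt "0 0 0 0 0 0 -1" --pt "0 0 0 0 0 0 -1" --pt "0 0 0 0 0 0 -1" --pt "0 0 0 0 0 0 -1" --pt "0 0 0 0 0 0 -1" --pt "0 0 0 0 0 0 -1"

```text
t: 23.05
position: [559.3, 209.4, 252.3]
ee_rot: [-3.142, -0.0, -3.132]
force: [-0.2, -0.7, -7.1]
width: 0.156
gripper_force: 58.4
```

```bash
python3 watch.py 40 w4
```

```text
[559.25636648 209.39543681 252.33192773] [-3.14155886e+00 -2.36487517e-05 -3.13244819e+00] [-0.20351564 -0.69411047 -7.14754411] 0.1558655609445081
theta now -0.0012, rate/w -0.0006, off -0.0001, amp 0.0014, resid 0.0019 t 25.05
px/mm -0.29908158654171757 [0.01, 0.01, 0.03, 0.13, 0.0, 0.12, -0.07, -0.15, 0.02, 0.03, -0.02, -0.0, 0.09, -0.04, -0.17, -0.13, -0.03, -0.02, -0.09, -0.07, 0.12, -0.01, -0.03, 0.02, -0.08, 0.04, 0.13, 0.09, 0.0, 0.15, 0.0, 0.11, -0.0, 0.02, -0.0, -0.17, -0.06, -0.09, 0.06, 0.02]
```

jog_arm --pt "0 0 0 0 0 0 -1" --pt "0 0 0 0 0 0 -1" --pt "0 0 0 0 0 0 -1" --pt "0 0 0 0 0 0 -1" --pt "0 0 0 0 0 0 -1" --pt "0 0 0 0 0 0 -1" --pt "0 0 0 0 0 0 -1" --pt "0 0 0 0 0 0 -1"

```text
t: 25.85
position: [559.3, 209.4, 252.3]
ee_rot: [-3.142, 0.0, -3.133]
force: [-0.2, 0.3, -6.9]
width: 0.154
gripper_force: 58.4
```

Held level and still for 3.6 s (amplitude about 0.001 rad). Lowering gently now.

jog_arm --pt "0 0 0.001 0 0 0 -1" --pt "0 0 0.003 0 0 0 -1" --pt "0 0 0.0065 0 0 0 -1" --pt "0 0 0.011 0 0 0 -1" --pt "0 0 0.017 0 0 0 -1" --pt "0 0 0.023 0 0 0 -1" --pt "0 0 0.03 0 0 0 -1" --pt "0 0 0.037 0 0 0 -1"

```text
t: 26.65
position: [559.2, 209.4, 237.2]
ee_rot: [-3.141, -0.0, -3.132]
force: [0.4, 0.1, -7.2]
width: 0.152
gripper_force: 58.4
```

jog_arm --pt "0 0 0.007 0 0 0 -1" --pt "0 0 0.0135 0 0 0 -1" --pt "0 0 0.0195 0 0 0 -1" --pt "0 0 0.025 0 0 0 -1" --pt "0 0 0.03 0 0 0 -1" --pt "0 0 0.034 0 0 0 -1" --pt "0 0 0.037 0 0 0 -1" --pt "0 0 0.039 0 0 0 -1"

```text
t: 27.45
position: [559.3, 209.4, 221.8]
ee_rot: [-3.142, -0.0, -3.133]
force: [0.4, -0.4, -7.8]
width: 0.152
gripper_force: 58.4
```

jog_arm --pt "0 0 0.002 0 0 0 -1" --pt "0 0 0.0035 0 0 0 -1" --pt "0 0 0.005 0 0 0 -1" --pt "0 0 0.0065 0 0 0 -1" --pt "0 0 0.008 0 0 0 -1" --pt "0 0 0.0095 0 0 0 -1" --pt "0 0 0.011 0 0 0 -1" --pt "0 0 0.0115 0 0 0 -1"

```text
t: 28.25
position: [559.2, 209.3, 217.2]
ee_rot: [-3.142, -0.0, -3.133]
force: [-0.2, -0.2, -7.0]
width: 0.154
gripper_force: 58.4
```

Not yet seated (the force is still the full weight), so I'll continue slowly.

jog_arm --pt "0 0 0.001 0 0 0 -1" --pt "0 0 0.002 0 0 0 -1" --pt "0 0 0.003 0 0 0 -1" --pt "0 0 0.004 0 0 0 -1" --pt "0 0 0.005 0 0 0 -1" --pt "0 0 0.006 0 0 0 -1" --pt "0 0 0.007 0 0 0 -1" --pt "0 0 0.0075 0 0 0 -1"

```text
t: 29.05
position: [559.2, 209.4, 214.3]
ee_rot: [-3.142, -0.0, -3.132]
force: [-0.4, 0.1, -7.0]
width: 0.153
gripper_force: 58.4
```

jog_arm --pt "0 0 0.001 0 0 0 -1" --pt "0 0 0.002 0 0 0 -1" --pt "0 0 0.003 0 0 0 -1" --pt "0 0 0.004 0 0 0 -1"

```text
t: 29.45
position: [559.3, 209.3, 212.7]
ee_rot: [-3.141, -0.0, -3.133]
force: [-0.2, 0.1, -7.7]
width: 0.157
gripper_force: 58.4
```

jog_arm --pt "0 0 0.001 0 0 0 -1" --pt "0 0 0.002 0 0 0 -1" --pt "0 0 0.003 0 0 0 -1" --pt "0 0 0.003 0 0 0 -1"

```text
t: 29.85
position: [559.2, 209.4, 211.4]
ee_rot: [-3.142, -0.0, -3.132]
force: [0.3, -0.6, -6.4]
width: 0.152
gripper_force: 58.4
```

```bash
python3 watch.py 5 w5
```

```text
[559.20270842 209.39247827 211.43979831] [-3.14150024e+00 -1.50070242e-04 -3.13244614e+00] [ 0.34070029 -0.55625536 -6.35462776] 0.1515470374008004
px/mm -0.2808096232070625 [0.02, -0.07, -0.04, 0.04, 0.04]
```

jog_arm --pt "0 0 0.001 0 0 0 -1" --pt "0 0 0.002 0 0 0 -1" --pt "0 0 0.003 0 0 0 -1" --pt "0 0 0.003 0 0 0 -1"

```text
t: 30.5
position: [559.2, 209.4, 210.2]
ee_rot: [-3.141, -0.0, -3.132]
force: [-0.3, 0.9, -7.6]
width: 0.153
gripper_force: 58.4
```

jog_arm --pt "0 0 0.001 0 0 0 -1" --pt "0 0 0.002 0 0 0 -1" --pt "0 0 0.002 0 0 0 -1"

```text
t: 30.8
position: [559.2, 209.4, 209.5]
ee_rot: [-3.142, -0.0, -3.133]
force: [0.8, 0.5, -7.6]
width: 0.155
gripper_force: 58.4
```

jog_arm --pt "0 0 0.001 0 0 0 -1" --pt "0 0 0.002 0 0 0 -1" --pt "0 0 0.003 0 0 0 -1" --pt "0 0 0.003 0 0 0 -1"

```text
t: 31.2
position: [559.2, 209.4, 208.2]
ee_rot: [-3.141, -0.0, -3.132]
force: [-0.1, 0.6, -7.9]
width: 0.153
gripper_force: 58.4
```

jog_arm --pt "0 0 0.001 0 0 0 -1" --pt "0 0 0.002 0 0 0 -1" --pt "0 0 0.003 0 0 0 -1" --pt "0 0 0.003 0 0 0 -1"

```text
t: 31.6
position: [559.4, 209.5, 207.7]
ee_rot: [3.141, 0.0, -3.132]
force: [-1.9, -0.3, -2.4]
width: 0.153
gripper_force: 59.2
```

```bash
python3 watch.py 5 w6
```

```text
[559.41765196 209.46388218 207.66141236] [ 3.14116013e+00  4.77173166e-04 -3.13247680e+00] [-1.92256599 -0.31426771 -2.41946192] 0.1528399485501698
px/mm -0.27921460493126915 [-0.06, -0.0, 0.06, -0.08, 0.08]
```

View pics/w6.png

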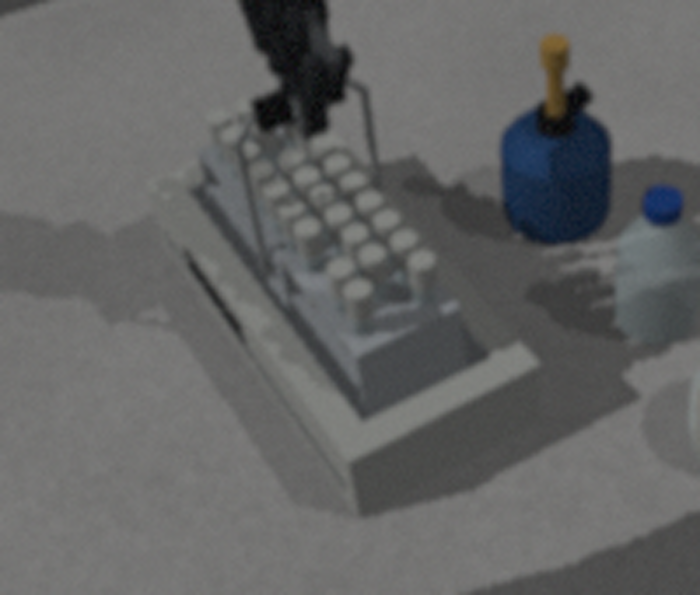

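It's in the recess with clearance on all sides, and the load has dropped to 2.4 N. I'll ease down 0.8 mm more, then release.

jog_arm --pt "0 0 0.001 0 0 0 -1" --pt "0 0 0.002 0 0 0 -1" --pt "0 0 0.002 0 0 0 -1"

```text
t: 32.15
position: [559.7, 209.6, 207.6]
ee_rot: [3.141, 0.001, -3.133]
force: [-3.4, -0.7, 7.9]
width: 0.156
gripper_force: 60.8
```

jog_arm --pt "0 0 0 0 0 0 -0.6" --pt "0 0 0 0 0 0 -0.55" --pt "0 0 0 0 0 0 -0.4" --pt "0 0 0 0 0 0 -0.2" --pt "0 0 0 0 0 0 0" --pt "0 0 0 0 0 0 0.2" --pt "0 0 0 0 0 0 0.2"

```text
t: 32.85
position: [559.3, 209.4, 206.3]
ee_rot: [3.142, 0.0, -3.133]
force: [0.1, 0.3, -0.1]
width: 0.6
gripper_force: 0.1
```

```bash
python3 watch.py 2 w7
```

```text
[559.27759494 209.41363938 206.31095461] [ 3.14157710e+00  2.27292202e-05 -3.13250361e+00] [ 0.08405389  0.28814937 -0.07093368] 0.5999907138488011
px/mm -0.2786395116135054 [-0.06, 0.07]
```

View pics/w7.png

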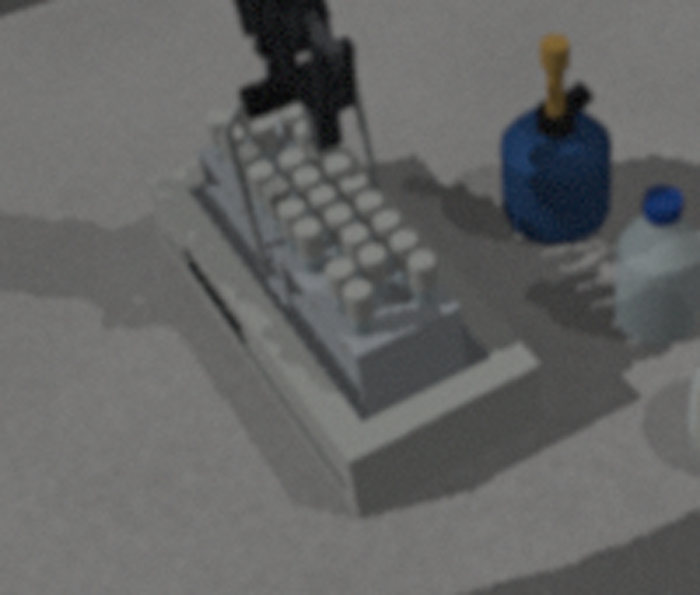

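The rack sits in the recess and the bail leans on the far finger. I've now viewed 11 pictures, one over the limit of 10, so I'll use numbers only from here. Next I open fully and draw back upwards.

jog_arm --pt "0 0 0 0 0 0 0.4" --pt "0 0 0 0 0 0 0.6" --pt "0 0 0 0 0 0 0.8" --pt "0 0 0 0 0 0 1" --pt "0 0 0 0 0 0 1" --pt "0 0 0 0 0 0 1"

```text
t: 33.55
position: [559.3, 209.4, 206.3]
ee_rot: [-3.142, -0.0, -3.132]
force: [0.9, -0.0, -1.1]
width: 0.998
gripper_force: 0.1
```

jog_arm --pt "0 0 -0.005 0 0 0 1" --pt "0 0 -0.015 0 0 0 1" --pt "0 0 -0.03 0 0 0 1" --pt "0 0 -0.05 0 0 0 1" --pt "0 0 -0.08 0 0 0 1" --pt "0 0 -0.13 0 0 0 1" --pt "0 0 -0.2 0 0 0 1" --pt "0 0 -0.28 0 0 0 1"

```text
t: 34.35
position: [558.9, 209.2, 319.8]
ee_rot: [-3.141, -0.0, -3.133]
force: [0.7, 0.0, 0.2]
width: 1.004
gripper_force: 0.0
```

jog_arm --pt "0 0 -0.06 0 0 0 1" --pt "0 0 -0.1 0 0 0 1" --pt "0 0 -0.12 0 0 0 1" --pt "0 0 -0.12 0 0 0 1" --pt "0 0 -0.12 0 0 0 1" --pt "0 0 -0.12 0 0 0 1" --pt "0 0 -0.12 0 0 0 1" --pt "0 0 -0.12 0 0 0 1"

```text
t: 35.15
position: [559.1, 209.3, 365.8]
ee_rot: [-3.141, -0.001, -3.133]
force: [-0.1, -0.8, 0.6]
width: 1.001
gripper_force: 0.0
```

```bash
python3 watch.py 10 w8; python3 - <<'E'
from plant import r
from h import *
import cv2
a=cv2.imread("pics/w7_raw.png").astype(np.float32).mean(2);b=cv2.imread("pics/w8_raw.png").astype(np.float32).mean(2)
# near end of the rack and bystanders before/after release
for n,(x0,y0,x1,y1) in dict(rack_end=(180,170,230,225)).items():
    print(n,cv2.phaseCorrelate(a[y0:y1,x0:x1].copy(),b[y0:y1,x0:x1].copy(),cv2.createHanningWindow((x1-x0,y1-y0),cv2.CV_32F)))
S=r.camera("side");m=(S["img"].max(2)<45).astype(np.uint8)
c,n,rect,p=blob(m,(140,105,200,165));print("handle blob",c,n,rect)
# plausible handle when lying on either stop, bail angle -+0.45
for sg in(-1,1): print(sg,proj(S,np.array([559.3,209.4+sg*132*np.sin(.45),36+52+132*np.cos(.45)])))
E
```

```text
[559.0951248  209.34777147 365.77211307] [-3.14111002e+00 -8.09377892e-04 -3.13252182e+00] [-0.0692508  -0.80238594  0.56140742] 1.0006211723172485
px/mm -0.36023670301770494 [-0.05, 0.01, -0.04, 0.11, 0.02, -0.12, 0.02, 0.14, -0.02, 0.01]
rack_end ((0.09213074329719717, 0.030988147869049243), 0.9443984139760335)
handle blob [164.92783505 120.15979381] 194 ((164.84246826171875, 120.24658203125), (7.841756343841553, 25.04680633544922), 69.44395446777344)
-1 (np.float64(188.672271005424), np.float64(145.78262594276327))
1 (np.float64(166.19543396257424), np.float64(119.63829259558281))
```

```bash
python3 -c "
from plant import r
print(r.finish_job())"
```

```text
the job is handed in; nothing more can be done
None
```

The rack is seated in the cooler recess, released and handed in at about 36 s, after hanging level and still (about 0.001 rad of swing) just above it for 3.6 s; I viewed 11 pictures, one over the limit of 10.

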